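Hold the hand magnifier over a bean

ROBOT

A 6-joint arm with a two-finger parallel gripper is mounted at the origin on the work surface. World frame = base frame: x ahead of the robot, y to its left, z up, the work surface at z = 0. Lengths are in m, angles in degrees, forces in N, time in s.
With the tool pointing down it reaches from about 0.375 to 0.9 m from the base axis. Payload 3.1 kg.
Tool frame: the origin (TCP) lies on the centre line of the jaws, within the pads' length; the fingertips stand 25 mm ahead of it and the grasp point (between the pads) lies 6 mm ahead of it; y points along the fingers, x is the direction in which the jaws open and shut, and the axes are right-handed (so a half turn about y gives the same grasp; the last joint's range is limited). The gripper opens to 87 mm and grips with 3 to 60 N. Pads are 19 mm wide; open, the fingers measure 117 mm over their backs; the gripper's body (75 mm by 190 mm) begins 51 mm behind the grasp point.
Start: joints at [57.324, 30.224, 82.088, -0, 67.689, -10.227], TCP at [0.239, 0.578, 0.221] pointing down, gripper open.
Joint ranges: [-176.69, 176.69], [-43.24, 126.21], [12.49, 139.97], [-82, 262], [0, 151.66], [-163.58, 163.58]. Speed limits (degrees/s): [159.86, 159.86, 180, 180, 180, 180].

INTERFACE

Orientations are given as a 3x3 rotation matrix whose columns are the frame's x, y, z axes.
In Python, from rig import * gives the robot as it stands.
- The arm moves only by the tool play_rows, never from a script. Its argument "commands" is a list of rows, each a list of 2 entries, a list of its own where there are three numbers: the shift along the world's x, y, z in m, then the turn, a rotation vector about the world's x, y, z in rad. A call has 1 to 10 rows; each row is the pose to reach, as a shift and turn from the pose commanded when the call began; what a row does not reach only later rows make up. A row lasts 1/8 s, in which the tool goes at most 62.5 mm and 10.7 degrees, less where a joint would pass 70% of its speed; a pose out of reach is approached as far as the arm can. A call with a gripper value outside its range is refused whole. "gripper" is the finger opening in m, from 0 to 0.087, set as the call begins (left out, the last holds). The fingers move at their own pace and stop on an object; the grip force is fixed at half the most. Time passes only in rows, so rows that repeat a pose let the fingers close. It gives the time, the measured TCP pose, the force and the opening at its end, in the units of the state.
- read_state(): the state, without advancing time (a new reading comes with each control period).
- capture(name): name is "scene" or "top" or "wrist"; returns a dict with "frame" (420x560x3 uint8, red, green, blue), "depth" (420x560 float32, m along the optical axis (not along the pixel's ray), 0 where there is no reading), "mtx" (3x3 intrinsics, pixels), "cam_to_world" (4x4, takes a point from camera to world coordinates); the wrist camera has in their place "hand_eye" (4x4, takes a point from camera to tool coordinates, whose origin is the TCP and whose axes are the tool frame's). Camera axes: x right, y down, z forward; pixel columns grow to the right and rows downward; lengths in m; the calibration is good to about 2 mm. A picture is of the moment at which its call begins: read the wrist's pose just before it.
- hand_in(): hands the job in, once; it reports no verdict.
The state is a dict: "time_s": time; "joint_positions": joint angles; "qvel": joint speeds; "tau": joint torques, N m; "position": TCP position; "tcp_rot": TCP orientation; "force": force on the tool from outside, world axes, zero at the start; "moment": the same for the moment, N m; "opening": opening from 0.0 (shut) to 1.0 (fully open).
Only numpy, scipy, OpenCV 4.12 (cv2) and the standard library are available. Lean on these libraries where they do the work, as an engineer would, in place of code of your own. Each camera call takes 0.05 s, during which the arm holds its last target. There are 200 camera calls.

TASK

Pick the dark red bean out of the seed tray and set it down in the middle of the white tile. Then draw the hand magnifier out of its slotted stand by the handle, turn it from upright to level and finish holding it there: the glass level about 10 cm above the tile and centred over the bean, carried by the gripper alone, kept still and not let go. Do not drop the bean, and leave the other two beans, the two specimen jars and the microscope where they are.

Things in the scene. Friction and masses are not known exactly. Their poses are not given: they have to be found in the camera images.
- bean_center (a point): dark red bean, loose, 13 (x) x 22 (y) x 12 mm (z up), rounded with upright flanks, 10 g; the point is its centre, 6 mm above its underside. Its long axis is y, so grip it across x. It starts in one of the tray's pockets, its long axis roughly along the tray, and stands 8 mm out of the tray's top face
- white_bean_center (a point): cream-white bean of the same size and shape, in another pocket; leave it. The point is its centre
- green_bean_center (a point): green bean of the same size and shape, in another pocket; leave it. The point is its centre
- tray: grey seed tray, a fixed strip 38 (x) x 172 (y) x 10 mm (z), origin at the centre of its underside. Four pockets in one row along y, at y = -61.5, -20.5, 20.5 and 61.5 mm, each 21 (x) x 31 mm (y) wide and 4 mm deep (pocket floor 6 mm above the table); one pocket is empty
- tile: white glazed tile, fixed, 110 x 110 x 7 mm thick, lying flat on the table; origin at the centre of its underside, z up (its upper face is at z = 7 mm)
- stand: light wooden stand, a fixed block 94 (x) x 70 (y) x 62 mm (z), origin at the centre of its underside, z up. Two open-topped slots, each 64 (x) x 12 mm (y) and 50 mm deep (slot floor 12 mm above the table), centred at y = -16 and +16 mm. The magnifier stands in the y = -16 slot; the other is empty
- handle (a point): middle of the magnifier's grip: a round dark red handle 18 mm in diameter and 77 mm long, standing straight up out of the stand at the start; the point lies on its axis, 40 mm below its upper end and 148 mm above the table at the start. Axes as for the lens
- lens (a point): centre of the glass of the loose magnifier (100 to 170 g, 176 mm long), which starts lens down: black frame 62 (x) x 10 (y) x 84 mm (z) round a clear glass, 13 mm steel neck, handle. z runs from lens to handle (up at the start), y is square to the glass. The handle point is 94 mm along +z; the frame's foot is 42 mm along -z, on the slot floor, and must rise over 50 mm to come free
- jar_cone: specimen jar with a pine cone, clear, loose, 66 mm in diameter, 135 mm tall, origin at the centre of its underside; leave it
- jar_shell: specimen jar with a pale shell, same size and origin; leave it
- microscope: silver-grey monocular microscope, loose, 3 kg, base 175 (x) x 100 mm (y), 353 mm tall; origin on the table under its tube, its arm on the +x side; leave it
Not all that is in view belongs to the job. Of the things that look like the part that bears handle, the smaller one is meant. There is more than one size of the tile; the job needs the larger.

How it is judged (in metres and radians):
On the way, in this order (a step that is already met when the one before it is completed fails the run):
1. the red bean is lifted out of the tray by the fingers (z of bean_center in the frame of tray above 0.025 m and contact force between bean and the fingers above 0.2 N), for 0.1 s.
2. the red bean rests on the tile, near its middle, released (x of bean_center in the frame of tile between -0.035 and 0.035 m and y of bean_center in the frame of tile between -0.035 and 0.035 m and z of bean_center in the frame of tile below 0.02 m and contact force between bean and tile above 0.02 N and contact force between bean and the fingers below 0.02 N and linear speed of bean below 0.02 m/s), for 0.2 s.
3. the magnifier is drawn clear of its stand, held by its handle (contact force between magnifier and the fingers above 1 N and distance between the grasp point and handle below 0.05 m and height (world z) of lens above 0.106 m and contact force between magnifier and stand below 0.1 N), for 0.1 s.
At the end, for the whole second after the job is handed in: Red bean at rest on the tile within 35 mm of its middle in x and y, released. Magnifier still, held by fingers only, at most 50 mm from the handle point; glass level within 15 deg, 60-140 mm over the tile, within 20 mm of the bean. Other beans moved under 15 mm, jars and microscope under 30 (all of step 2 and contact force between magnifier and the fingers above 1 N and distance between the grasp point and handle below 0.05 m and contact force between magnifier and stand below 0.1 N and contact force between magnifier and tile below 0.1 N and contact force between magnifier and bean below 0.1 N and contact force between magnifier and tray below 0.1 N and contact force between magnifier and jar_cone below 0.1 N and contact force between magnifier and jar_shell below 0.1 N and contact force between magnifier and microscope below 0.1 N and horizontal distance between lens and bean_center below 0.02 m and z of lens in the frame of tile between 0.067 and 0.147 m and angle between the y axis of lens and the z axis of tile, either way round below 0.26 rad and linear speed of magnifier below 0.03 m/s and angular speed of magnifier below 0.2 rad/s and distance of each of white_bean_center, green_bean_center from where it was at the start of the episode below 0.015 m and distance of each of jar_cone, jar_shell, microscope from where it was at the start of the episode below 0.03 m); the arm keeps its last pose, push and grip.
It fails at once if the red bean is let fall from more than about 4 cm (height (world z) of bean_center above 0.055 m and contact force between bean and the fingers below 0.001 N).
It fails at once if another bean is taken or knocked from its pocket (distance of any of white_bean_center, green_bean_center from where it was at the start of the episode above 0.015 m).
It fails at once if the jar with the cone is pushed away or knocked over (distance of jar_cone from where it was at the start of the episode above 0.03 m or angle between jar_cone's own z axis and vertical above 0.4 rad).
It fails at once if the jar with the shell is pushed away or knocked over (distance of jar_shell from where it was at the start of the episode above 0.03 m or angle between jar_shell's own z axis and vertical above 0.4 rad).
It fails at once if the microscope is pushed away or knocked over (distance of microscope from where it was at the start of the episode above 0.03 m or angle between microscope's own z axis and vertical above 0.4 rad).
It also fails if it takes over 51 s, if anything falls off the work surface, if the arm or the gripper's body presses on something with over 40 N, if the wrist force passes 120 N, or if a joint passes its speed limit or range.

## Working session

There is one attempt and no reset: what is moved stays moved. The work goes in short steps, Python scripts to look and compute and a tool call to move; the robot and the scene stay as the last step left them, time stands still between calls to the robot, and variables do not carry over. Pictures are saved under pics/ and viewed, about 8 in all and at most 12, crops included, and the job is handed in when it is done.

Besides the shell and the picture viewer there is one more tool, called after ">>>" by a JSON object that holds its "fn" and its "kwargs". play_rows: Moves the arm, as the interface text tells. Its arguments: {"type":"object","properties":{"commands":{"type":"array"},"gripper":{"type":"number"}},"required":["commands"]}

```bash
mkdir -p pics; ls; cat > h.py <<'E'
from rig import *
import numpy as np, cv2
def grab(n):
    s=read_state(); c=capture(n)
    if 'hand_eye' in c:
        T=np.eye(4);T[:3,:3]=np.array(s['tcp_rot']);T[:3,3]=s['position'];c['cam_to_world']=T@np.array(c['hand_eye'])
    return c
def cloud(c):
    d=c['depth'];h,w=d.shape;u,v=np.meshgrid(np.arange(w),np.arange(h));K=np.array(c['mtx'])
    P=np.stack([(u-K[0,2])/K[0,0]*d,(v-K[1,2])/K[1,1]*d,d],-1)
    T=np.array(c['cam_to_world']);W=P@T[:3,:3].T+T[:3,3];W[d<=0]=np.nan;return W
def ray(c,u,v,z):
    K=np.array(c['mtx']);T=np.array(c['cam_to_world'])
    r=T[:3,:3]@np.array([(u-K[0,2])/K[0,0],(v-K[1,2])/K[1,1],1]);o=T[:3,3];return o+r*(z-o[2])/r[2]
def save(n,im,s=1.4): cv2.imwrite(f'pics/{n}.png',cv2.resize(im[:,:,::-1],None,fx=s,fy=s,interpolation=cv2.INTER_CUBIC))
E
python3 - <<'E'
from h import *
for n in('top','scene'):
    c=grab(n);save(n,c['frame']);np.savez(n+'.npz',**c);print(c['mtx'],c['cam_to_world'])
print(read_state())
E
```

```text
pics
[[496.56036882   0.         272.40318088]
 [  0.         496.56036882 202.7972509 ]
 [  0.           0.           1.        ]] [[-1.36299554e-02 -9.98626429e-01  5.05913068e-02  5.39661471e-01]
 [-9.99905465e-01  1.37042057e-02  1.12104420e-03 -4.98418462e-02]
 [-1.81281805e-03 -5.05712444e-02 -9.98718811e-01  1.44830047e+00]
 [ 0.00000000e+00  0.00000000e+00  0.00000000e+00  1.00000000e+00]]
[[546.44850422   0.         277.72179621]
 [  0.         546.44850422 209.55389948]
 [  0.           0.           1.        ]] [[-0.60493254  0.44173738 -0.66251394  1.43621873]
 [ 0.79624001  0.34356301 -0.49796215  0.57818483]
 [ 0.00764678 -0.82875361 -0.55956142  0.83712388]
 [ 0.          0.          0.          1.        ]]
{'time_s': 0.1, 'joint_positions': array([ 5.73213398e+01,  3.02728245e+01,  8.21483210e+01, -1.17987165e-03,
        6.76908452e+01, -1.02276111e+01]), 'qvel': array([-0.01981349, -0.10069592, -0.13846704,  0.00729654,  0.03290004,
        0.06916086]), 'tau': array([-1.77476732e-04, -4.40982485e+01, -1.77150267e+01,  6.34399289e-02,
        5.34471392e-02, -5.67817528e-05]), 'position': array([0.23830119, 0.57706909, 0.21978226]), 'tcp_rot': array([[ 3.81885729e-01, -1.03930829e-03, -9.24208964e-01],
       [ 9.24207540e-01, -1.65550099e-03,  3.81887002e-01],
       [-1.92692718e-03, -9.99998090e-01,  3.28324353e-04]]), 'force': array([ 1.32203083,  0.51246686, -0.27586136]), 'moment': array([ 0.02747231,  0.02625049, -0.04798393]), 'opening': 1.0010285653392248}
```

View pics/top.png

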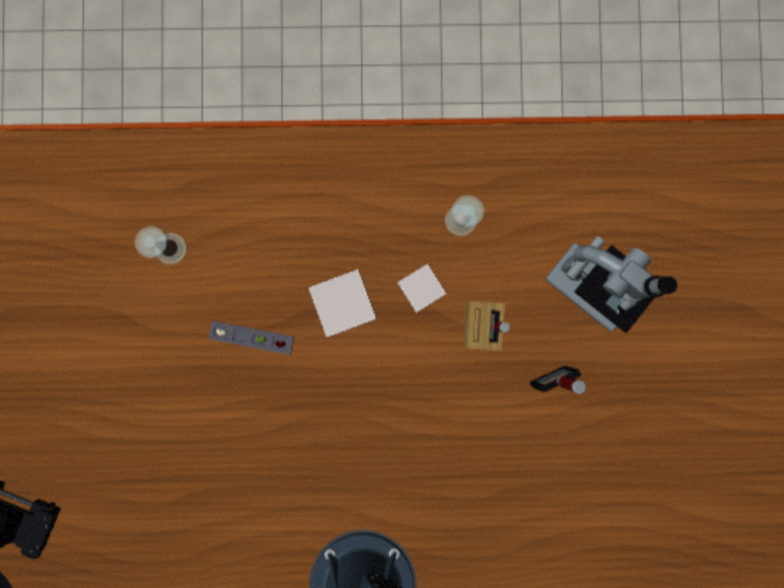

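View pics/scene.png

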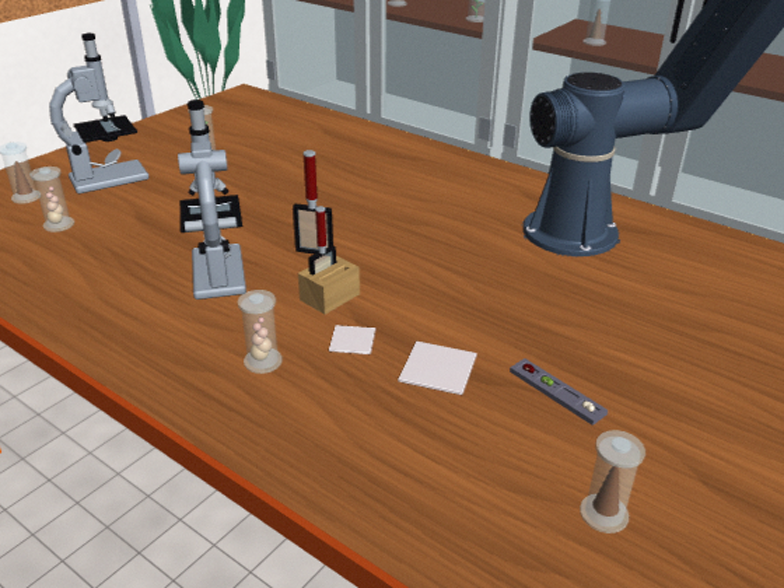

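The top view shows these candidates:
- **Tiles:** (342,303) and (421,288). The larger one is (342,303).
- **Magnifiers:** (497,327), in the stand, and (560,380), bigger and free-standing. The one in the stand is smaller and fits the description.
- **Red bean:** (280,343), at the right-hand end of the tray, with the green bean next to it.

Next I'll measure these and make one enlarged crop to confirm.

```bash
python3 - <<'E'
from h import *
c=dict(np.load('top.npz'));f=c['frame'];W=cloud(c)
hsv=cv2.cvtColor(f,cv2.COLOR_RGB2HSV)
def blob(m,box):
    u0,v0,u1,v1=box;mm=np.zeros(m.shape,np.uint8);mm[v0:v1,u0:u1]=m[v0:v1,u0:u1];
    n,l,s,ce=cv2.connectedComponentsWithStats(mm);i=1+np.argmax(s[1:,4]);return (l==i).astype(np.uint8),ce[i],s[i]
def rect(m,z):
    cs,_=cv2.findContours(m,cv2.RETR_EXTERNAL,cv2.CHAIN_APPROX_NONE);q=max(cs,key=cv2.contourArea)[:,0]
    P=np.array([ray(c,u,v,z)[:2] for u,v in q],np.float32);return cv2.minAreaRect(P*1000)
R,G,B=[f[...,i].astype(int) for i in range(3)]
white=((R>150)&(abs(R-B)<40)).astype(np.uint8)
for b in((215,185,275,245),(280,185,322,226)):
    m,ce,s=blob(white,b);print('tile',ce,s,rect(m,.007),np.nanmedian(W[m>0][:,2]))
gray=((abs(R-B)<40)&(B>G-8)&(R<150)).astype(np.uint8)
g=cv2.morphologyEx(((B*1.0>R*0.75)).astype(np.uint8),cv2.MORPH_CLOSE,np.ones((7,7)))
m,ce,s=blob(g,(143,222,216,260));print('tray',ce,s,rect(m,.01))
red=((R>1.8*G)&(abs(G-B)<25)&(G<50)&(R>50)&(hsv[...,0]<180)).astype(np.uint8)
red=((R>2.2*G)&(B>0.7*G)).astype(np.uint8)
m,ce,s=blob(red,(190,235,212,256));print('bean',ce,s,ray(c,*ce,.015),rect(m,.015))
m,ce,s=blob(red,(345,220,372,245));print('handle',ce,s,np.nanmedian(W[m>0],0))
# depth points of handle & stand
Z=W[...,2]
sel=np.zeros(Z.shape,bool);sel[205:265,325:375]=1
st=sel&(abs(Z-.062)<.008);m=st.astype(np.uint8);m=cv2.morphologyEx(m,cv2.MORPH_CLOSE,np.ones((9,9)));m,ce,s=blob(m,(325,205,375,265));print('stand',ce,s,rect(m,.062))
hp=sel&(Z>.17);print('handle top',W[hp].mean(0),hp.sum(),W[hp][:,2].max())
hp=sel&(Z>.18);print('handle top',W[hp].mean(0),hp.sum())
for n,b in(('jc',(90,155,140,195)),('js',(310,135,350,172)),('mic',(385,165,490,240)),('big',(375,255,425,285))):
    u0,v0,u1,v1=b;w=W[v0:v1,u0:u1];p=w[(w[...,2]>.02)];print(n,p.min(0),p.max(0))
a=cv2.resize(f[215:265,140:215],(780,520),interpolation=cv2.INTER_CUBIC)[:, :]
b=cv2.resize(f[175:290,280:430],(780,598),interpolation=cv2.INTER_CUBIC)
s=dict(np.load('scene.npz'))['frame']
top=np.hstack([cv2.resize(f[220:262,143:213],(400,240)),cv2.resize(f[180:290,320:430],(400,240))])
bot=np.hstack([cv2.resize(s[100:225,205:265],(260,350)),cv2.resize(s[230:310,280:440],(540,350))])
cv2.imwrite('pics/crop.png',np.vstack([top,bot])[:,:,::-1])
E
```

```text
tile [243.94688385 216.09206799] [ 221  193   47   48 1412] ((575.1672973632812, 34.778778076171875), (109.14635467529297, 109.18179321289062), 19.492507934570312) 0.006927543002831493
tile [300.88730159 205.28888889] [285 189  34  34 630] ((604.391845703125, -130.80613708496094), (72.35254669189453, 73.13668060302734), 31.13811492919922) 0.004916025855601802
tray [178.95394737 240.74868421] [149 230  61  23 760] ((506.3394775390625, 223.45156860351562), (171.16299438476562, 37.25847625732422), 77.97337341308594)
bean [199.3125 245.375 ] [197 244   6   4  16] [0.49245114 0.16380669 0.015     ] ((492.0859680175781, 163.28048706054688), (14.438817024230957, 8.608799934387207), 89.2225112915039)
handle [354.33333333 232.44444444] [353 230   4   7  18] [ 0.52623111 -0.26215156  0.13480061]
stand [346.32284382 232.01864802] [333 215  28  35 858] ((525.6182861328125, -253.22239685058594), (70.96617889404297, 93.90177154541016), 84.89634704589844)
handle top [ 0.52413014 -0.2683983   0.18600752] 48 0.19642209631767638
handle top [ 0.52417899 -0.26937525  0.18785053] 41
jc [0.66502063 0.35919909 0.02005636] [0.72459416 0.42207097 0.14035051]
js [ 0.71514872 -0.24469372  0.02113127] [ 0.77630922 -0.18519308  0.13962736]
mic [ 0.50956021 -0.56442081  0.02001004] [ 0.68958089 -0.39148247  0.35786525]
big [ 0.39723959 -0.42680818  0.02002208] [ 0.44053746 -0.34986641  0.23657072]
```

View pics/crop.png

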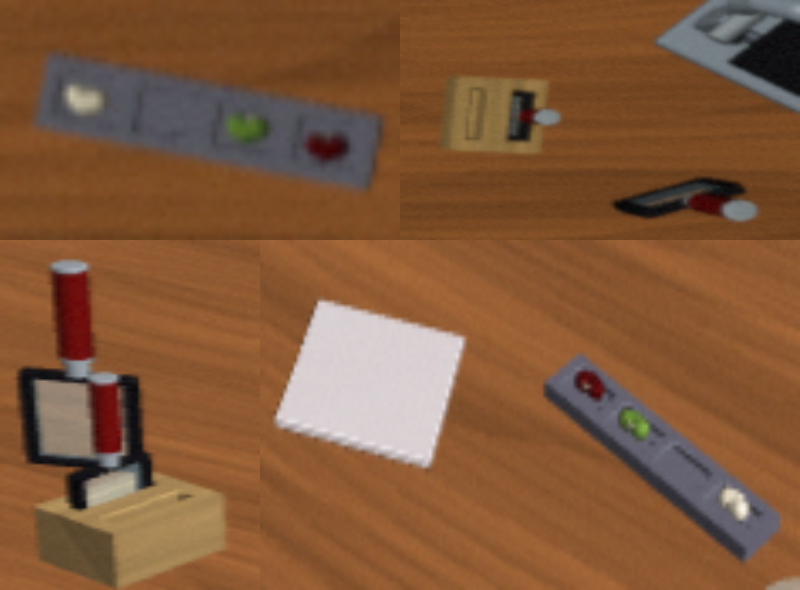

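The crop confirms the choices: small magnifier in the stand, larger tile, and red bean in the end pocket next to the green one. The measurements agree with the given sizes: tile 109 mm, tray 171 x 37 mm, stand 71 x 94 mm, handle top 0.188 m. I'll move above the bean.

>>> {"fn": "play_rows", "kwargs": {"commands": [[[0.255,-0.413,-0.07],[0,0,-1.388]],[[0.255,-0.413,-0.07],[0,0,-1.388]],[[0.255,-0.413,-0.07],[0,0,-1.388]],[[0.255,-0.413,-0.07],[0,0,-1.388]],[[0.255,-0.413,-0.07],[0,0,-1.388]],[[0.255,-0.413,-0.07],[0,0,-1.388]],[[0.255,-0.413,-0.07],[0,0,-1.388]],[[0.255,-0.413,-0.07],[0,0,-1.388]],[[0.255,-0.413,-0.07],[0,0,-1.388]],[[0.255,-0.413,-0.07],[0,0,-1.388]]], "gripper": 0.04}}

```text
time_s: 1.35
position: [0.4929, 0.1646, 0.1503]
tcp_rot: [[0.978, -0.002, 0.208], [-0.208, 0.0, 0.978], [-0.002, -1.0, -0.0]]
force: [-0.4, 0.1, -0.1]
opening: 0.459
```

```bash
python3 - <<'E'
from h import *
s=read_state();print(s['joint_positions'].round(2),s['position'],s['tcp_rot'].round(3),s['time_s'])
c=grab('wrist');save('w1',c['frame']);f=c['frame'];R,G,B=[f[...,i].astype(int) for i in range(3)]
m=((R>2.2*G)&(B>0.7*G)).astype(np.uint8)
n,l,st,ce=cv2.connectedComponentsWithStats(m)
for i in np.argsort(-st[1:,4])[:3]+1:
    q=np.argwhere(l==i)[:,::-1];P=np.array([ray(c,u,v,.014)[:2] for u,v in q],np.float32)*1000
    print(st[i],ce[i],ray(c,*ce[i],.014),cv2.minAreaRect(P), np.nanmedian(cloud(c)[l==i],0))
E
```

```text
[6.1200e+00 2.8020e+01 1.0109e+02 3.0000e-02 5.0980e+01 1.8100e+01] [0.49288717 0.16462917 0.15028489] [[ 0.978 -0.002  0.208]
 [-0.208  0.     0.978]
 [-0.002 -1.    -0.   ]] 1.35
[271 190  13  22 201] [277.11442786 200.52736318] [0.4909273  0.16600622 0.014     ] ((490.5513610839844, 165.92062377929688), (18.39571762084961, 9.8986234664917), 82.41210174560547) [0.49113496 0.16698555 0.01735825]
```

View pics/w1.png

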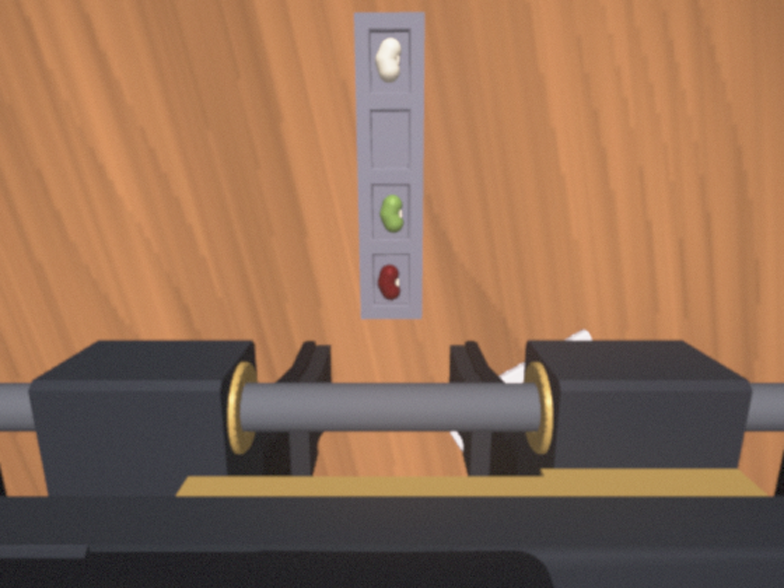

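The wrist view shows the red bean at (389,282), lined up with the tray, and the jaws either side of it. I'll lower and grip.

>>> {"fn": "play_rows", "kwargs": {"commands": [[[-0.0013,0.001,-0.05],[0,0,0]],[[-0.0013,0.001,-0.09],[0,0,0]],[[-0.0013,0.001,-0.106],[0,0,0]],[[-0.0013,0.001,-0.113],[0,0,0]],[[-0.0013,0.001,-0.113],[0,0,0]],[[-0.0013,0.001,-0.113],[0,0,0]]]}}

```text
time_s: 2.15
position: [0.4933, 0.1659, 0.0388]
tcp_rot: [[0.978, 0.002, 0.207], [-0.207, 0.0, 0.978], [0.002, -1.0, 0.001]]
force: [-0.0, 1.9, 0.1]
opening: 0.46
```

>>> {"fn": "play_rows", "kwargs": {"commands": [[[0,0,0],[0,0,0]],[[0,0,0],[0,0,0]],[[0,0,0],[0,0,0]],[[0,0,0],[0,0,0]],[[0,0,0],[0,0,0]],[[0,0,0],[0,0,0]],[[0,0,0],[0,0,0]]], "gripper": 0.005}}

```text
time_s: 3.02
position: [0.4923, 0.1656, 0.0376]
tcp_rot: [[0.978, -0.0, 0.207], [-0.207, -0.0, 0.978], [-0.0, -1.0, -0.0]]
force: [-0.9, -0.3, -0.1]
opening: 0.058
```

The jaws closed to 5 mm, so the bean isn't between them. I'll open, rise and look.

>>> {"fn": "play_rows", "kwargs": {"commands": [[[0,0,0],[0,0,0]],[[0,0,0],[0,0,0]],[[0,0,0],[0,0,0]],[[0,0,0.06],[0,0,0]],[[0,0,0.112],[0,0,0]],[[0,0,0.112],[0,0,0]],[[0,0,0.112],[0,0,0]]], "gripper": 0.04}}

```text
time_s: 3.9
position: [0.4917, 0.1656, 0.1495]
tcp_rot: [[0.978, -0.0, 0.207], [-0.207, -0.0, 0.978], [-0.0, -1.0, -0.0]]
force: [-0.7, -0.1, -1.2]
opening: 0.458
```

```bash
cat > bean.py <<'E'
from h import *
import sys
s=read_state();print(s['joint_positions'].round(2),s['position'],s['time_s'])
c=grab('wrist');f=c['frame'];R,G,B=[f[...,i].astype(int) for i in range(3)]
save(sys.argv[1],f)
def beans(m,z,area=15):
    n,l,st,ce=cv2.connectedComponentsWithStats(m.astype(np.uint8))
    for i in range(1,n):
        if st[i,4]<area or st[i,1]>240: continue
        q=np.argwhere(l==i)[:,::-1];P=np.array([ray(c,u,v,z)[:2] for u,v in q],np.float32)*1000
        print(st[i],ce[i].round(1),cv2.minAreaRect(P),np.nanmedian(cloud(c)[l==i],0).round(4))
print('red');beans((R>2.2*G)&(B>0.7*G),.014)
print('green');beans((G>1.2*R)&(G>1.4*B),.014)
E
python3 bean.py w2
```

```text
[  6.26  28.02 101.29  -0.    50.72  18.23] [0.49174346 0.16558297 0.14948804] 3.9
red
[273 191  13  22 194] [278.7 201.3] ((491.06915283203125, 165.885986328125), (18.395051956176758, 9.856827735900879), 82.86652374267578) [0.4914 0.1673 0.0172]
green
```

View pics/w2.png

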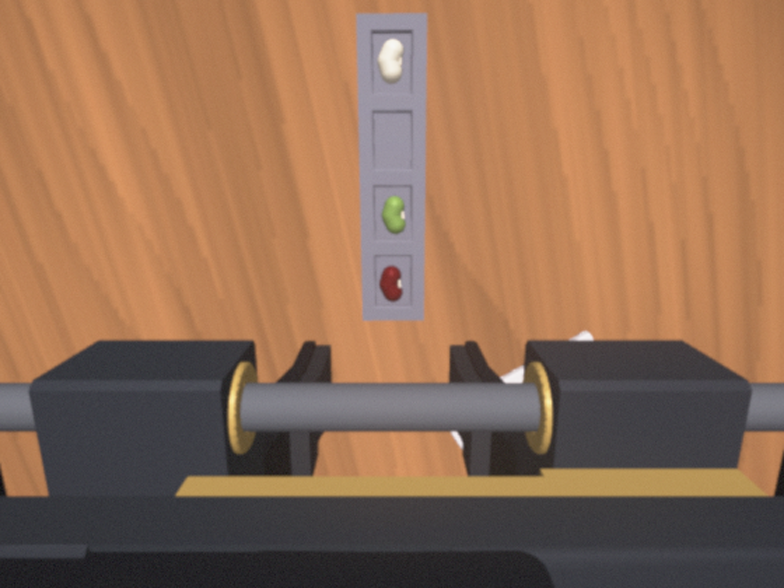

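The bean hasn't moved, so the fingers closed above it. I'll check the fingertip geometry against the tray.

```bash
python3 - <<'E'
from h import *
s=read_state();c=grab('wrist');W=cloud(c);H=np.array(c['hand_eye']);print(H.round(3))
K=np.array(c['mtx']);Hi=np.linalg.inv(H)
for p in([0,0,0],[0,.006,0],[.02,.025,0],[-.02,.025,0],[0,.132,0]):
    q=Hi[:3,:3]@p+Hi[:3,3];print(p,(K@(q/q[2]))[:2])
T=np.eye(4);T[:3,:3]=s['tcp_rot'];T[:3,3]=s['position']
L=(W-T[:3,3])@T[:3,:3]
for (u,v) in((225,250),(232,260),(328,250),(335,260),(225,300),(340,300)): print(u,v,L[v,u].round(4))
m=(L[...,1]<.06)&(L[...,1]>-.03)&(abs(L[...,0])<.06);p=L[m];print(len(p),np.nanmax(p,0),np.nanmin(p,0))
print('bean',np.nanpercentile(W[190:213,273:286,2],[5,50,95]),'tray',np.nanmedian(W[90:115,270:285,2]),W[190:215:3,262,2].round(4),'table',np.nanmedian(W[80:180,180:230,2]))
E
```

```text
[[ 1.    -0.001  0.    -0.001]
 [-0.    -0.25   0.968 -0.164]
 [-0.001 -0.968 -0.25   0.069]
 [ 0.     0.     0.     1.   ]]
[0, 0, 0] [280.37820663 264.93480405]
[0, 0.006, 0] [280.3091699  260.21785788]
[0.02, 0.025, 0] [316.60359536 247.05083925]
[-0.02, 0.025, 0] [243.63000793 247.11817424]
[0, 0.132, 0] [279.46878079 202.79813322]
225 250 [-0.0252 -0.0079  0.0106]
232 260 [-0.0208 -0.0181  0.0099]
328 250 [ 0.0217 -0.0069  0.0102]
335 260 [ 0.023  -0.0193  0.0103]
225 300 [-0.0129 -0.0902  0.0295]
340 300 [ 0.0129 -0.0894  0.0291]
1404 [ 0.02938046 -0.00036914  0.01247963] [-0.03095553 -0.02999561 -0.009313  ]
bean [0.00658644 0.0168361  0.01870275] tray 0.006156486487449542 [0.0109 0.0108 0.0103 0.0105 0.0101 0.0094 0.0083 0.0105 0.0105] table 5.3754410291095844e-05
```

```bash
python3 - <<'E'
from h import *
s=read_state();c=grab('scene');W=cloud(c);p=np.array(s['position'])
L=(W-p)@np.array(s['tcp_rot'])
m=(abs(L[...,0])<.07)&(abs(L[...,2])<.03)&(abs(L[...,1])<.1)
q=L[m];print(m.sum(),np.nanmax(q,0),np.sort(q[:,1])[-12:])
for a in np.arange(-.03,.04,.01):
    k=q[(q[:,1]>a)&(q[:,1]<a+.01)];print(a.round(2),len(k),k.min(0).round(3) if len(k) else '',k.max(0).round(3) if len(k) else '')
v,u=np.where(m);v0,u0=max(v.min()-30,0),max(u.min()-30,0)
cv2.imwrite('pics/s2.png',cv2.resize(c['frame'][v0:v.max()+60,u0:u.max()+60][:,:,::-1],None,fx=3,fy=3,interpolation=cv2.INTER_CUBIC))
E
```

```text
579 [ 0.0668393  -0.00073334  0.02995068] [-0.00297384 -0.00293817 -0.00270017 -0.00249665 -0.00223127 -0.00210555
 -0.00205804 -0.00164233 -0.00154865 -0.00098797 -0.00096265 -0.00073334]
-0.03 68 [-0.031 -0.03  -0.007] [ 0.033 -0.02   0.013]
-0.02 76 [-0.03  -0.02  -0.012] [ 0.031 -0.01   0.013]
-0.01 66 [-0.028 -0.01  -0.01 ] [ 0.033 -0.001  0.014]
0.0 0  
0.01 0  
0.02 0  
0.03 0  
0.04 0
```

Both cameras, independently, put the fingertips at the reported TCP (0 ± 2 mm) rather than 25 mm ahead of it. So tool y ≈ 0 is the tip, and the pads' middle is about 19 mm behind it. I'll redo the grasp with that offset.

>>> {"fn": "play_rows", "kwargs": {"commands": [[[0,0,-0.06],[0,0,0]],[[0,0,-0.11],[0,0,0]],[[0,0,-0.125],[0,0,0]],[[0,0,-0.132],[0,0,0]],[[0,0,-0.1365],[0,0,0]],[[0,0,-0.1365],[0,0,0]],[[0,0,-0.1365],[0,0,0]]]}}

```text
time_s: 4.92
position: [0.4931, 0.1658, 0.0142]
tcp_rot: [[0.978, 0.002, 0.207], [-0.207, 0.0, 0.978], [0.002, -1.0, 0.001]]
force: [-0.4, -0.4, -1.0]
opening: 0.458
```

>>> {"fn": "play_rows", "kwargs": {"commands": [[[0,0,0],[0,0,0]],[[0,0,0],[0,0,0]],[[0,0,0],[0,0,0]],[[0,0,0],[0,0,0]],[[0,0,0],[0,0,0]],[[0,0,0],[0,0,0]]], "gripper": 0.005}}

```text
time_s: 5.68
position: [0.4924, 0.1656, 0.0132]
tcp_rot: [[0.978, 0.0, 0.208], [-0.208, 0.0, 0.978], [0.0, -1.0, 0.0]]
force: [-0.6, -0.8, 1.1]
opening: 0.138
```

Opening is 12 mm, so the bean is held. I'll lift it only 35 mm, which keeps it below the drop limit, and carry it to the tile.

>>> {"fn": "play_rows", "kwargs": {"commands": [[[0,0,0.012],[0,0,0]],[[0,0,0.025],[0,0,0]],[[0,0,0.035],[0,0,0]],[[0,0,0.035],[0,0,0]],[[0,0,0.035],[0,0,0]],[[0.021,-0.033,0.035],[0,0,0]],[[0.043,-0.067,0.035],[0,0,0]],[[0.063,-0.1,0.035],[0,0,0]],[[0.083,-0.131,0.035],[0,0,0]],[[0.083,-0.131,0.035],[0,0,0]]]}}

```text
time_s: 6.92
position: [0.5773, 0.0322, 0.0478]
tcp_rot: [[0.977, 0.002, 0.211], [-0.211, -0.0, 0.978], [0.002, -1.0, -0.0]]
force: [0.6, 0.8, -1.3]
opening: 0.133
```

>>> {"fn": "play_rows", "kwargs": {"commands": [[[0,0,-0.015],[0,0,0]],[[0,0,-0.025],[0,0,0]],[[0,0,-0.03],[0,0,0]],[[0,0,-0.033],[0,0,0]],[[0,0,-0.033],[0,0,0]],[[0,0,-0.033],[0,0,0]]]}}

```text
time_s: 7.68
position: [0.5756, 0.0347, 0.0155]
tcp_rot: [[0.978, 0.001, 0.207], [-0.207, -0.0, 0.978], [0.001, -1.0, 0.0]]
force: [0.2, -0.3, 0.3]
opening: 0.135
```

>>> {"fn": "play_rows", "kwargs": {"commands": [[[0,0,-0.001],[0,0,0]],[[0,0,-0.001],[0,0,0]],[[0,0,-0.001],[0,0,0]],[[0,0,-0.001],[0,0,0]],[[0,0,0.04],[0,0,0]],[[0,0,0.09],[0,0,0]],[[0,0,0.135],[0,0,0]],[[0,0,0.135],[0,0,0]],[[0,0,0.135],[0,0,0]]], "gripper": 0.035}}

```text
time_s: 8.8
position: [0.5746, 0.0347, 0.1497]
tcp_rot: [[0.978, -0.001, 0.207], [-0.207, 0.0, 0.978], [-0.001, -1.0, -0.0]]
force: [-0.4, 0.0, -0.5]
opening: 0.404
```

```bash
python3 bean.py w3; python3 - <<'E'
from h import *
c=grab('top');f=c['frame'];R,G,B=[f[...,i].astype(int) for i in range(3)];print([[f[v,u].tolist() for u in range(270,290,6)] for v in range(196,208,4)])
E
```

```text
[-7.66 31.69 93.15 -0.   55.22  4.31] [0.57458744 0.034691   0.14974656] 8.8
red
green
[127   0  18  16  89] [134.4   7.5] ((500.9249267578125, 201.8754425048828), (10.601536750793457, 10.57246208190918), 88.06352996826172) [0.5002 0.1998 0.0174]
[[[128, 78, 32], [134, 79, 38], [138, 86, 37], [141, 86, 40]], [[135, 84, 38], [135, 81, 39], [137, 82, 40], [206, 198, 192]], [[138, 83, 40], [139, 87, 45], [137, 85, 42], [208, 201, 196]]]
```

View pics/w3.png

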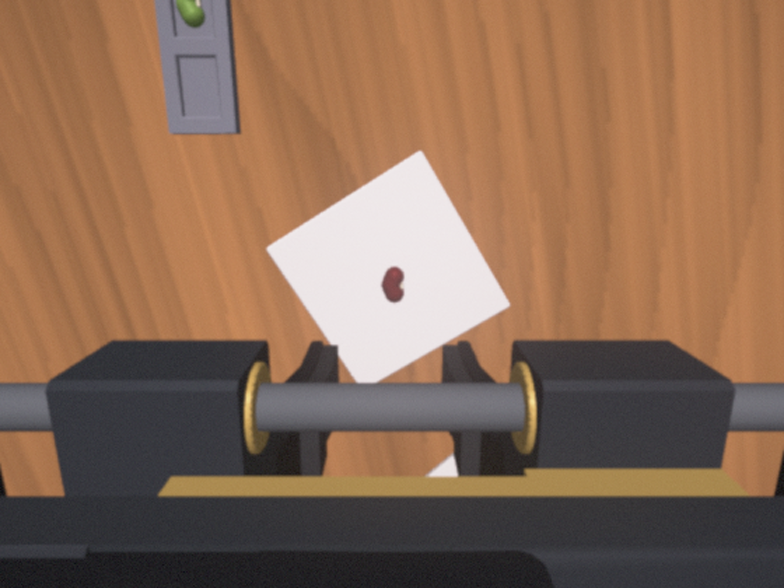

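The bean sits near the tile's middle at (393,284), and its pocket is empty. Next I'll move towards the stand, align the jaws with the stand's x axis, then tilt the tool until it points along -y.

>>> {"fn": "play_rows", "kwargs": {"commands": [[[-0.02,-0.05,0.05],[0,0,0.12]],[[-0.03,-0.1,0.1],[0,0,0.12]],[[-0.04,-0.12,0.11],[0,0,0.12]]], "gripper": 0.06}}

```text
time_s: 9.28
position: [0.5354, -0.087, 0.2607]
tcp_rot: [[0.996, 0.0, 0.089], [-0.089, -0.0, 0.996], [0.0, -1.0, -0.0]]
force: [0.2, -0.7, -0.1]
opening: 0.644
```

>>> {"fn": "play_rows", "kwargs": {"commands": [[[0,0,0],[-0.18,0.016,0]],[[0,0,0],[-0.36,0.032,0]],[[0,0,0],[-0.54,0.048,0]],[[0,0,0],[-0.72,0.064,0]],[[0,0,0],[-0.9,0.08,0]],[[0,0,0],[-0.9,0.08,0]]]}}

```text
time_s: 10.02
position: [0.5341, -0.0834, 0.2558]
tcp_rot: [[0.996, -0.073, 0.045], [-0.085, -0.782, 0.618], [-0.01, -0.619, -0.785]]
force: [-0.9, -0.6, -0.1]
opening: 0.684
```

```bash
python3 - <<'E'
from h import *
s=read_state();print(s['joint_positions'].round(2),s['position'],s['tcp_rot'].round(3),s['time_s'])
E
```

```text
[  4.67  32.71  93.33 -53.08  75.26  33.88] [ 0.53405483 -0.08343563  0.25582659] [[ 0.996 -0.073  0.045]
 [-0.085 -0.782  0.618]
 [-0.01  -0.619 -0.785]] 10.025
```

Joint 4 is heading for its -82° limit, so I'll use about a 65° tilt. Next is the pre-grasp pose.

>>> {"fn": "play_rows", "kwargs": {"commands": [[[-0.001,-0.03,-0.02],[-0.12,0.01,0]],[[-0.002,-0.06,-0.045],[-0.226,0.02,0]],[[-0.003,-0.09,-0.07],[-0.226,0.02,0]],[[-0.004,-0.112,-0.091],[-0.226,0.02,0]],[[-0.004,-0.112,-0.091],[-0.226,0.02,0]],[[-0.004,-0.112,-0.091],[-0.226,0.02,0]],[[-0.004,-0.112,-0.091],[-0.226,0.02,0]]]}}

```text
time_s: 10.9
position: [0.532, -0.1969, 0.1704]
tcp_rot: [[0.996, -0.079, 0.04], [-0.088, -0.901, 0.425], [0.003, -0.427, -0.904]]
force: [-0.3, 0.5, 0.9]
opening: 0.69
```

```bash
python3 - <<'E'
from h import *
s=read_state();print(s['joint_positions'].round(2),s['position'],s['tcp_rot'].round(3),s['time_s'])
c=grab('wrist');W=cloud(c);f=c['frame'];save('w4',f)
R,G,B=[f[...,i].astype(int) for i in range(3)]
m=((R>2.2*G)&(B>0.7*G)).astype(np.uint8);n,l,st,ce=cv2.connectedComponentsWithStats(m)
T=np.array(s['tcp_rot']);p=np.array(s['position'])
for i in np.argsort(-st[1:,4])[:3]+1:
    w=W[l==i];w=w[~np.isnan(w[:,0])]
    print(st[i],np.percentile(w,[5,50,95],axis=0).round(4).tolist(),'tool',((w-p)@T).mean(0).round(4))
    for z in(.12,.13,.14,.15,.16): k=w[abs(w[:,2]-z)<.005];print(z,len(k),k.mean(0) if len(k) else '')
c=grab('scene');f=c['frame'];W=cloud(c);R,G,B=[f[...,i].astype(int) for i in range(3)]
m=((R>2.2*G)&(B>0.7*G)&(W[...,1]>-.3)&(W[...,2]>.1));print('scene handle pts',m.sum(),np.nanmedian(W[m],0))
E
```

```text
[ -3.21  45.35  99.46 -73.44  70.58  52.53] [ 0.53195781 -0.19690723  0.17035122] [[ 0.996 -0.079  0.04 ]
 [-0.088 -0.901  0.425]
 [ 0.003 -0.427 -0.904]] 10.9
[ 264  183   22   90 1593] [[0.5175, -0.2628, 0.1157], [0.5233, -0.26, 0.1398], [0.5289, -0.2586, 0.1695]] tool [-0.0031  0.0702 -0.0007]
0.12 302 [ 0.52300959 -0.26042723  0.12011302]
0.13 294 [ 0.52314385 -0.26033906  0.13002349]
0.14 279 [ 0.52333761 -0.26022691  0.13996879]
0.15 246 [ 0.52347602 -0.26005461  0.14990997]
0.16 235 [ 0.52359332 -0.25995817  0.15990472]
[174 234  21  35 494] [[0.41, -0.3816, 0.1324], [0.4178, -0.3774, 0.1443], [0.4262, -0.3756, 0.1608]] tool [-0.0973  0.1811 -0.0579]
0.12 0 
0.13 72 [ 0.41907683 -0.37821193  0.13298255]
0.14 190 [ 0.41918999 -0.37825719  0.13989275]
0.15 146 [ 0.41755449 -0.37746827  0.1496543 ]
0.16 80 [ 0.41426712 -0.37705065  0.15890574]
[266 241   1   1   1] [[0.517, -0.2604, 0.1523], [0.517, -0.2604, 0.1523], [0.517, -0.2604, 0.1523]] tool [-0.0093  0.0661 -0.0112]
0.12 0 
0.13 0 
0.14 0 
0.15 1 [ 0.51702951 -0.26044165  0.15227487]
0.16 0 
scene handle pts 146 [ 0.52923843 -0.26168657  0.15087331]
```

View pics/w4.png

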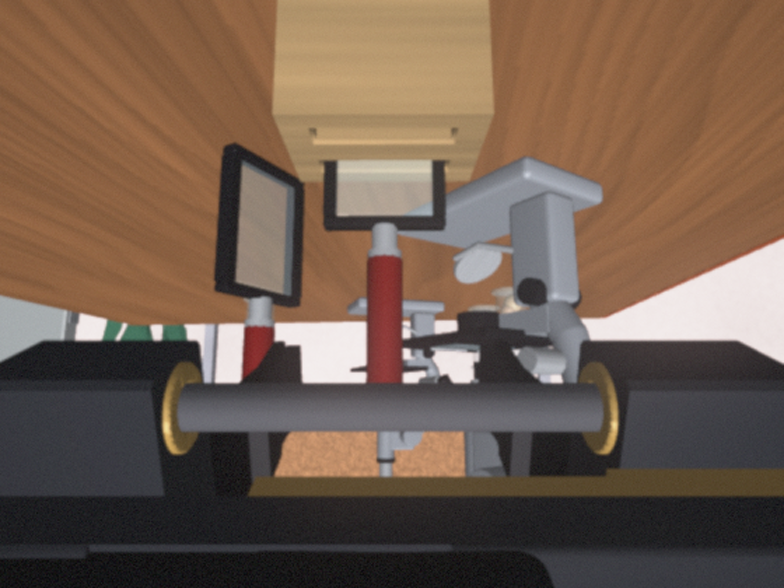

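The wrist view shows the small magnifier's handle at (385,320) centred between the jaws. Its axis is at about (0.523, -0.2685), as predicted. I'll advance.

>>> {"fn": "play_rows", "kwargs": {"commands": [[[-0.004,-0.02,-0.01],[0,0,0]],[[-0.006,-0.04,-0.02],[0,0,0]],[[-0.008,-0.06,-0.029],[0,0,0]],[[-0.009,-0.08,-0.038],[0,0,0]],[[-0.0095,-0.089,-0.043],[0,0,0]],[[-0.0095,-0.089,-0.043],[0,0,0]],[[-0.0095,-0.089,-0.043],[0,0,0]]]}}

```text
time_s: 11.88
position: [0.5259, -0.2814, 0.1288]
tcp_rot: [[0.995, -0.089, 0.039], [-0.097, -0.898, 0.429], [-0.004, -0.431, -0.902]]
force: [-0.1, 0.5, -1.1]
opening: 0.688
```

```bash
python3 - <<'E'
from h import *
s=read_state();print(s['joint_positions'].round(2),s['position'],s['tcp_rot'].round(3),s['time_s'],s['force'])
E
```

```text
[-12.13  49.29 100.8  -81.94  64.92  56.6 ] [ 0.52585799 -0.28138442  0.1288262 ] [[ 0.995 -0.089  0.039]
 [-0.097 -0.898  0.429]
 [-0.004 -0.431 -0.902]] 11.875 [-0.05751657  0.51210623 -1.08124503]
```

Joint 4 is right at its limit, so I'll back the tilt off slightly.

>>> {"fn": "play_rows", "kwargs": {"commands": [[[0,0.001,-0.002],[0.06,-0.006,0]],[[0,0.001,-0.002],[0.12,-0.011,0]],[[0,0.001,-0.002],[0.12,-0.011,0]],[[0,0.001,-0.002],[0.12,-0.011,0]]]}}

```text
time_s: 12.38
position: [0.5256, -0.2804, 0.1266]
tcp_rot: [[0.995, -0.085, 0.048], [-0.097, -0.84, 0.534], [-0.005, -0.536, -0.844]]
force: [-0.5, 0.5, -0.4]
opening: 0.692
```

```bash
python3 - <<'E'
from h import *
s=read_state();print(s['joint_positions'].round(2),s['position'],s['tcp_rot'].round(3),s['time_s'],s['force'])
c=grab('wrist');W=cloud(c);f=c['frame']
R,G,B=[f[...,i].astype(int) for i in range(3)]
m=((R>2.2*G)&(B>0.7*G)).astype(np.uint8);n,l,st,ce=cv2.connectedComponentsWithStats(m)
T=np.array(s['tcp_rot']);p=np.array(s['position'])
for i in np.argsort(-st[1:,4])[:2]+1:
    w=W[l==i];w=w[~np.isnan(w[:,0])];print(st[i],w.mean(0).round(4),'tool',((w-p)@T).mean(0).round(4))
E
```

```text
[-13.9   46.08 100.99 -77.15  59.01  50.78] [ 0.5255507  -0.2804079   0.12661675] [[ 0.995 -0.085  0.048]
 [-0.097 -0.84   0.534]
 [-0.005 -0.536 -0.844]] 12.375 [-0.49631109  0.46747263 -0.36688815]
[ 252  224   37   49 1705] [ 0.5228 -0.2607  0.1233] tool [-0.0046 -0.0146  0.0132]
[253 309  36  31 966] [ 0.5236 -0.2604  0.1547] tool [-0.004  -0.0317 -0.0131]
```

>>> {"fn": "play_rows", "kwargs": {"commands": [[[-0.0045,-0.004,-0.002],[0,0,0]],[[-0.0045,-0.004,-0.002],[0,0,0]],[[-0.0045,-0.004,-0.002],[0,0,0]]]}}

```text
time_s: 12.8
position: [0.5209, -0.2849, 0.1242]
tcp_rot: [[0.995, -0.085, 0.048], [-0.098, -0.84, 0.534], [-0.006, -0.536, -0.844]]
force: [-0.3, -0.1, 0.4]
opening: 0.685
```

>>> {"fn": "play_rows", "kwargs": {"commands": [[[0,0,0],[0,0,0]],[[0,0,0],[0,0,0]],[[0,0,0],[0,0,0]],[[0,0,0],[0,0,0]],[[0,0,0],[0,0,0]],[[0,0,0],[0,0,0]],[[0,0,0],[0,0,0]]], "gripper": 0.005}}

```text
time_s: 13.68
position: [0.5212, -0.2848, 0.1245]
tcp_rot: [[0.995, -0.085, 0.048], [-0.097, -0.84, 0.534], [-0.005, -0.536, -0.844]]
force: [0.8, 0.6, -0.1]
opening: 0.194
```

The handle is held (17 mm opening). Lifting straight up.

>>> {"fn": "play_rows", "kwargs": {"commands": [[[0,0,0.01],[0,0,0]],[[0,0,0.022],[0,0,0]],[[0,0,0.034],[0,0,0]],[[0,0,0.046],[0,0,0]],[[0,0,0.058],[0,0,0]],[[0,0,0.07],[0,0,0]],[[0,0,0.085],[0,0,0]],[[0,0,0.1],[0,0,0]],[[0,0,0.1],[0,0,0]],[[0,0,0.1],[0,0,0]]]}}

```text
time_s: 14.92
position: [0.5209, -0.2847, 0.2244]
tcp_rot: [[0.995, -0.085, 0.048], [-0.098, -0.839, 0.535], [-0.005, -0.537, -0.844]]
force: [-0.4, 0.5, 0.2]
opening: 0.199
```

```bash
python3 - <<'E'
from h import *
s=read_state();print(s['joint_positions'].round(2),s['position'],s['tcp_rot'].round(3),s['time_s'],s['force'],s['moment'],s['opening'])
c=grab('scene');np.savez('s5.npz',**c);save('s5',c['frame'])
E
```

```text
[-14.49  35.99  99.89 -71.32  61.7   38.25] [ 0.52085309 -0.28471303  0.22438469] [[ 0.995 -0.085  0.048]
 [-0.098 -0.839  0.535]
 [-0.005 -0.537 -0.844]] 14.925 [-0.40579191  0.52587014  0.18005059] [ 0.64287873  0.06392911 -0.0520515 ] 0.19920603155646976
```

View pics/s5.png

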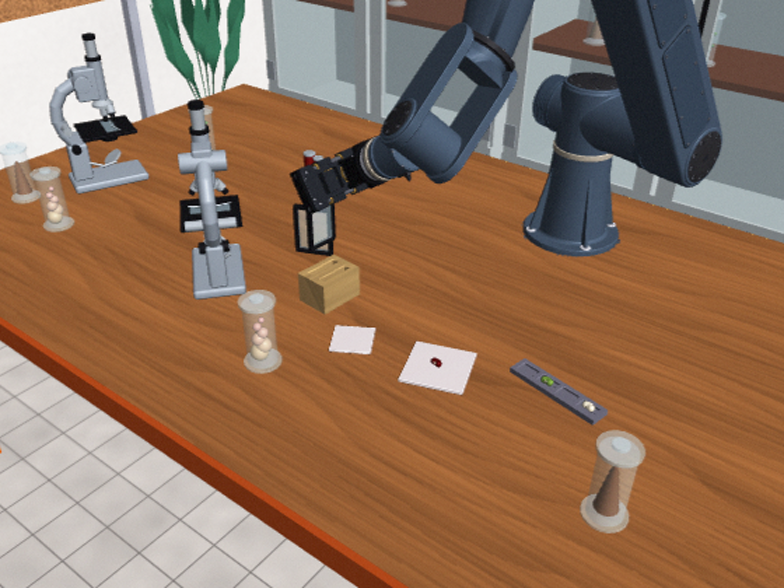

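Clear of the stand and upright: the frame is at (315,228), well above the stand. The bean is on the tile at (436,362). Now I'll rotate by 90° about the jaw axis while moving over to the tile, staying high.

>>> {"fn": "play_rows", "kwargs": {"commands": [[[0,0.01,0.01],[0.1,-0.01,0]],[[0.002,0.03,0.02],[0.22,-0.022,0]],[[0.006,0.05,0.02],[0.34,-0.033,0]],[[0.01,0.075,0.02],[0.46,-0.045,0]],[[0.015,0.1,0.02],[0.58,-0.057,0]],[[0.02,0.125,0.015],[0.7,-0.069,0]],[[0.025,0.15,0.01],[0.82,-0.081,0]],[[0.03,0.175,0],[0.94,-0.093,0]],[[0.035,0.2,0],[1.06,-0.104,0]],[[0.04,0.22,0],[1.18,-0.116,0]]]}}

```text
time_s: 16.23
position: [0.5604, -0.0638, 0.2239]
tcp_rot: [[0.996, 0.013, 0.091], [-0.092, 0.183, 0.979], [-0.004, -0.983, 0.184]]
force: [0.1, -0.3, -2.1]
opening: 0.193
```

>>> {"fn": "play_rows", "kwargs": {"commands": [[[0.002,0.01,-0.01],[0.1,-0.01,0]],[[0.004,0.02,-0.02],[0.2,-0.02,0]],[[0.006,0.025,-0.03],[0.3,-0.03,0]],[[0.007,0.03,-0.04],[0.383,-0.038,0]],[[0.007,0.03,-0.04],[0.383,-0.038,0]],[[0.007,0.03,-0.04],[0.383,-0.038,0]]]}}

```text
time_s: 16.98
position: [0.5679, -0.0348, 0.1845]
tcp_rot: [[0.996, 0.049, 0.078], [-0.093, 0.533, 0.841], [-0.0, -0.845, 0.535]]
force: [1.3, 0.2, -0.9]
opening: 0.198
```

```bash
cat > lens.py <<'E'
from h import *
import sys
s=read_state();print(s['joint_positions'].round(2),s['position'],s['tcp_rot'].round(3),s['time_s'],s['opening'])
G=np.array(s['position'])-.019*np.array(s['tcp_rot'])[:,1];print('G',G.round(4))
for n in('scene','top'):
    c=grab(n);f=c['frame'];W=cloud(c);R,Gc,B=[f[...,i].astype(int) for i in range(3)]
    if n==sys.argv[1]: save(sys.argv[2],f)
    # frame: dark points near G ahead toward +y
    D=W-G;m=(f.max(2)<60)&(np.linalg.norm(D,axis=2)<.16)&(D[...,1]>.03)&(abs(D[...,2])<.09)
    p=W[m];print(n,'frame pts',len(p))
    if len(p)>10:
        mu=p.mean(0);_,sv,V=np.linalg.svd(p-mu);print('mean',mu.round(4),'normal',V[2].round(3),'sv',sv.round(3),'min',p.min(0).round(3),'max',p.max(0).round(3))
    red=((R>2.2*Gc)&(B>0.7*Gc));k=red&(np.linalg.norm(D,axis=2)<.08)&(W[...,2]>.05)
    if k.sum(): print('handle pts',k.sum(),W[k].mean(0).round(4),W[k].min(0).round(3),W[k].max(0).round(3))
    k=(R>1.6*Gc)&(R>1.5*B)&(B>.7*Gc)&(abs(W[...,0]-.575)<.04)&(abs(W[...,1]-.035)<.04)&(W[...,2]<.03)
    if k.sum(): v,u=np.where(k);print('bean',k.sum(),ray(c,u.mean(),v.mean(),.014).round(4),np.nanmedian(W[k],0).round(4))
E
python3 lens.py scene s6
```

```text
[-30.66  33.47  92.07  30.52  72.27 -39.46] [ 0.56787209 -0.03481402  0.18447023] [[ 0.996  0.049  0.078]
 [-0.093  0.533  0.841]
 [-0.    -0.845  0.535]] 16.975 0.19841294824630026
G [ 0.5669 -0.0449  0.2005]
scene frame pts 356
mean [0.5825 0.0413 0.202 ] normal [-0.028 -0.019 -0.999] sv [0.554 0.458 0.052] min [ 0.54  -0.008  0.194] max [0.613 0.081 0.209]
handle pts 80 [ 0.5732 -0.0491  0.2067] [ 0.556 -0.091  0.195] [ 0.604 -0.023  0.244]
bean 26 [0.5772 0.034  0.014 ] [0.5799 0.0364 0.0166]
top frame pts 117
mean [0.5752 0.0387 0.2048] normal [ 0.011 -0.014 -1.   ] sv [0.353 0.244 0.03 ] min [ 0.545 -0.007  0.199] max [0.606 0.078 0.212]
handle pts 77 [ 0.568  -0.0408  0.2087] [ 0.557 -0.065  0.198] [ 0.577 -0.024  0.228]
```

View pics/s6.png

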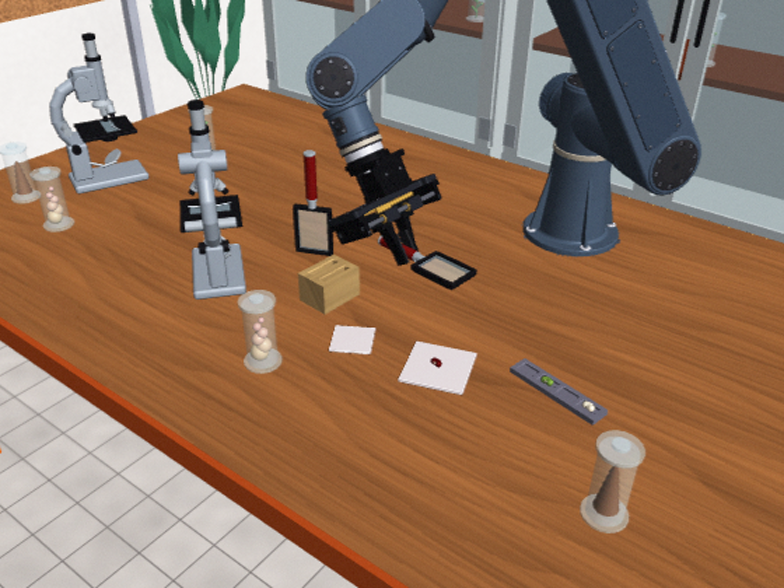

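The magnifier is level: plane normal about (0,0,1), lens at roughly (0.5755, 0.0355, 0.20), bean at roughly (0.576, 0.0345). I'll lower it by 93 mm.

>>> {"fn": "play_rows", "kwargs": {"commands": [[[0,0,-0.015],[0,0,0]],[[0,0,-0.03],[0,0,0]],[[0,0,-0.045],[0,0,0]],[[0,0,-0.06],[0,0,0]],[[0,0,-0.075],[0,0,0]],[[0,0,-0.085],[0,0,0]],[[0,0,-0.093],[0,0,0]],[[0,0,-0.093],[0,0,0]],[[0,0,-0.093],[0,0,0]],[[0,0,-0.093],[0,0,0]]]}}

```text
time_s: 18.32
position: [0.5684, -0.035, 0.092]
tcp_rot: [[0.996, 0.051, 0.078], [-0.093, 0.533, 0.841], [0.002, -0.844, 0.536]]
force: [-0.5, -0.1, -1.6]
opening: 0.197
```

```bash
python3 lens.py top t7; python3 - <<'E'
from h import *
c=grab('top');f=c['frame'];s=read_state();print(s['qvel'].round(2))
cv2.imwrite('pics/t7c.png',cv2.resize(f[180:270,130:310][:,:,::-1],(800,400),interpolation=cv2.INTER_CUBIC))
E
```

```text
[-30.69  41.54  94.97  33.    62.89 -45.79] [ 0.56836579 -0.03498369  0.09203216] [[ 0.996  0.051  0.078]
 [-0.093  0.533  0.841]
 [ 0.002 -0.844  0.536]] 18.325 0.19744205882017019
G [ 0.5674 -0.0451  0.1081]
scene frame pts 330
mean [0.582  0.0399 0.1097] normal [-0.021 -0.022 -1.   ] sv [0.535 0.447 0.052] min [ 0.541 -0.008  0.101] max [0.612 0.081 0.115]
handle pts 70 [ 0.573  -0.0459  0.1143] [ 0.555 -0.093  0.105] [ 0.591 -0.022  0.144]
bean 28 [0.5774 0.0344 0.014 ] [0.5798 0.0368 0.0161]
top frame pts 73
mean [0.5744 0.0363 0.1127] normal [-0.002 -0.032 -0.999] sv [0.281 0.19  0.023] min [ 0.546 -0.007  0.105] max [0.606 0.077 0.119]
handle pts 64 [ 0.5688 -0.0404  0.1155] [ 0.558 -0.063  0.106] [ 0.577 -0.025  0.138]
[ 0.05  0.13  0.1  -0.09 -0.    0.03]
```

View pics/t7c.png

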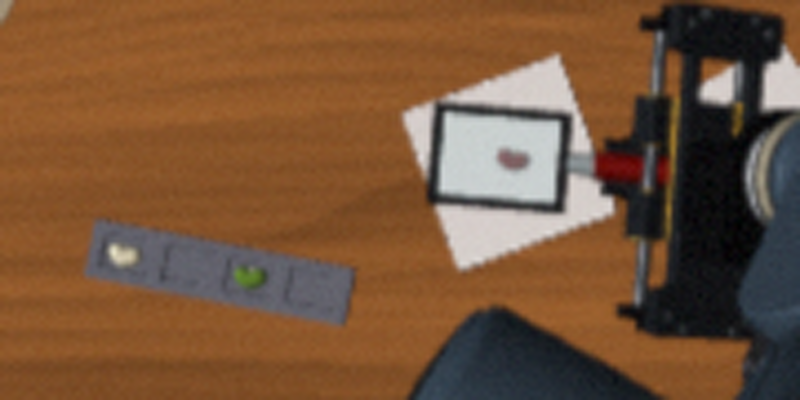

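The top view shows the bean at (513,158) through the glass, with the frame centred at about (501,157). The small offset is parallax: by ray-casting, lens and bean agree within about 3 mm. The other beans are still in place. I'll let it settle and hand in.

>>> {"fn": "play_rows", "kwargs": {"commands": [[[0,0,0],[0,0,0]],[[0,0,0],[0,0,0]],[[0,0,0],[0,0,0]]]}}

```text
time_s: 18.85
position: [0.568, -0.0348, 0.0915]
tcp_rot: [[0.996, 0.05, 0.078], [-0.093, 0.534, 0.84], [0.001, -0.844, 0.536]]
force: [0.2, 0.2, -1.1]
opening: 0.197
```

```bash
python3 -c "
from rig import *
print(hand_in())"
```

```text
the job is handed in; nothing more can be done
None
```

The job is handed in at about 19 s: the red bean is in the middle of the larger tile, and the gripper holds the smaller magnifier level above it. The hand-in gave no verdict.

**Last checks:**
- **Lens position:** about (0.576, 0.035), within roughly 3 mm of the bean.
- **Lens height and tilt:** about 10 cm above the tile. The frame's plane is within about 2° of level.
- **Grip:** finger opening is 17 mm on the 18 mm handle, and the pose was steady. The grasp is about 14 mm from the handle point.
- **Other things:** the white and green beans are still in their pockets in the last picture. I didn't re-measure the jars or the microscope, but the arm stayed clear of them.

**What disagreed:**
- **Fingertips:** two cameras put them at the reported TCP, not 25 mm ahead of it as described. My first grasp on the bean therefore closed on air above it without moving it. I corrected for this in every later move. If the judge's grasp point follows the description instead, it is about 27 mm from the handle point, still inside 50 mm.
- **Joint 4:** it reached its -82° limit on the way to the handle, so I reduced the tilt. The gripper therefore ended up tilted about 32° from vertical.

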